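Move a craft caddy from the plain hook to the latching hook

TASK

Take the craft caddy off the plain hook and, without setting it down, hang it on the latching hook: slide it along the bar until both sprung keepers have snapped out in front of it and trap it against the sprung pad, then let go. Keep it level, with the ball and spool in it, push gently (10 to 15 N is plenty, never over 25 N), and leave the other things alone.

Things in the scene. Friction and masses are not known exactly. Their poses are not given: they have to be found in the camera images.
- caddy: White tray 84 mm (x) by 124 mm (y), 38 mm high, about 0.25 to 0.45 kg, with an upright plywood board 8 mm thick across its middle in the y-z plane. Origin: centre of the underside; z up. The board is 46 mm wide above the tray and reaches z 205 mm. A window for the hook's bar goes through it along x: 28 mm wide (y -14 to 14), z 100 to 150 mm. It starts hanging on the plain hook, underside at 75 mm.
- eye (a point): Middle of the upper edge of the caddy's window (caddy 0, 0, 150 mm), which rests on the bar; axes as the caddy's. The solid board above it, 55 mm high, 46 mm wide, 8 mm thick, is the grip: pinch its two faces firmly from above (fingers closing along the caddy's x), fingertips 5 to 10 mm above this point.
- plain_stand: Fixed stand. Origin: under the base, below the post's axis; base 130 x 110 x 12 mm, post 18 mm thick, 250 mm high. A steel bar 10 mm wide, 12 mm deep, runs level along its -x (towards the robot), upper face at 225 mm. It ends 131 mm out in a lip 12 mm higher: lift the caddy 15 to 30 mm and draw it out along -x. The caddy hangs 85 to 100 mm out. The stands may swap sides.
- latch_stand: Fixed stand, same base, post, origin and axes. Its bar, 10 mm wide, 12 mm deep, runs level along -x straight above the origin, no lip, in an adjustable collar: its height and reach are NOT measured. Upper face 217 to 233 mm up; face of the sprung pad 73 to 101 mm out from the post's axis; tip 72 mm further out than the pad. Put the window over the tip, lower it onto the bar, push along +x.
- pad (a joint): Travel (m) of the sprung pad (42 mm wide, 12 mm high) across the latching hook's bar: 0 free, moves towards the post, 0.9 N per mm, hard stop at 0.009. The board meets it while still folding the keepers; after 2 to 4 mm of pad travel they snap out in front of the board and hold it against the pad (reading then about 0.002).
- keeper_left (a joint): Angle (rad) of the sprung keeper on the bar's +y side: 0 spread (free), up to 0.29 folded in, 0.05 to 0.15 while the board passes. The two keepers are hinged on the bar 46 mm out from the pad's face and spread towards the pad like an arrowhead, 37 mm across, ends 6 mm from the pad's face. Folding both in takes a few newtons of push, depending on friction.
- keeper_right (a joint): The same for the keeper on the -y side.
- ball_center (a point): Centre of a loose wooden ball, 24 mm across, lying in the caddy's tray on its -x side.
- spool: Loose wooden thread spool, 22 mm across, 28 mm high, standing in the caddy's tray on its +x side; origin under its centre.
- stapler: Bystander: black stapler, 115 x 30 x 40 mm high, between the two stands; origin under its centre.
- bowl: Bystander: white plastic bowl, 150 mm across, 60 mm high, to the left; origin under its centre.
- button_jar: Bystander: lidded glass jar, 60 mm across, 80 mm high, far between the stands; origin under its centre.
- mug: Bystander: white mug, 76 mm across, 90 mm high, to the right; origin under its centre.
- hoop: Bystander: wooden embroidery hoop, 110 mm across, 10 mm high, lying near the robot; origin under its centre.
- glue: Bystander: white glue bottle, 40 mm across, 120 mm high, to the left; origin under its centre.
- tape: Bystander: roll of tape lying flat, 70 mm across, 20 mm high, to the right; origin under its centre.
Mind the look-alikes: they are no part of the job. What is shaped like the caddy but orange is not meant.

How it is judged:
By the outcome, as a careful person would: the job done as asked, in the order asked, and still so for the second after the job is handed in, with the robot touching nothing.
It also fails if it takes over 72 s, if anything falls off the work surface, if the arm or the gripper's body presses on something with over 40 N, if the wrist force passes 120 N, or if a joint passes its speed limit or range.

ROBOT

A 6-joint arm with a two-finger parallel gripper is mounted at the origin on the work surface. World frame = base frame: x ahead of the robot, y to its left, z up, the work surface at z = 0. Lengths are in m, angles in rad, forces in N, time in s.
With the tool pointing down it reaches from about 0.375 to 0.975 m from the base axis. Payload 3.8 kg.
Tool frame: the origin (TCP) lies at the very end of the fingers, on their centre line; the grasp point (between the pads) lies 19 mm behind it; z points along the fingers, y is the direction in which the jaws open and shut (so a half turn about z gives the same grasp; the last joint's range is limited). The gripper opens to 85 mm and grips with 20 to 120 N. Pads are 22 mm wide; open, the fingers measure 114 mm over their backs; the gripper's body (76 mm by 85 mm) begins 54 mm behind the grasp point. The pads swing forward as they close: fully open they stand 13 mm farther back than shut.
Start: joints at [1.159, 0.264, 1.604, -0, 1.274, -0.037], TCP at [0.247, 0.628, 0.231] pointing down, gripper open.
Joint ranges: [-2.63, 2.63], [-0.94, 2.18], [0.31, 2.57], [-1.31, 4.45], [0, 2.66], [-2.55, 2.55]. Speed limits (rad/s): [2.57, 2.57, 3.14, 3.14, 3.14, 3.14].

INTERFACE

Orientations are given as a unit quaternion [w, x, y, z].
In Python, from bench import manip, effector, planner, optics gives the robot as it stands. Calls block until the motion is done:
- manip.reach(position, orientation): joint-space move of the TCP to a pose.
- manip.move_l(position, frame=None, speed=0.15): straight line of the TCP; frame=None keeps the orientation; speed is the mean speed in m/s.
- manip.movej(angles): joint-space move.
- effector.command_gripper(opening, squeeze=None): opening from 0.0 (shut) to 1.0 (fully open); squeeze is the grip in N (None keeps the last); returns when the fingers have stopped.
- manip.dwell(seconds).
- planner.solve_ik(position, orientation): joint angles nearest the present ones, or None.
- optics.camera(name): name is "side" or "top"; returns a dict with "color" (400x640x3 uint8, blue, green, red), "mtx" (3x3 intrinsics, pixels), "rvec" (rotation vector, rad) and "tvec" (3), from world to camera coordinates, as OpenCV has them. Camera axes: x right, y down, z forward; pixel columns grow to the right and rows downward; lengths in m; the calibration is good to about 2 mm. A picture is of the moment at which its call begins. There is no depth.
A pose or a line that the arm cannot do raises manip.PlanningError and nothing moves.
- manip.sign_off(): hands the job in, once; it reports no verdict.
Readings, each from a call of its own:
- manip.get_clock(): time.
- manip.get_qpos(): joint angles.
- manip.get_qvel(): joint speeds.
- manip.get_joint_efforts(): joint torques, N m.
- manip.get_tool_pos(): TCP position.
- manip.get_tool_rot(): TCP orientation.
- manip.get_force(): force on the tool from outside, world axes, zero at the start.
- manip.get_ft_torque(): the same for the moment, N m.
- manip.get_finger_gap(): opening from 0.0 (shut) to 1.0 (fully open).
Only numpy, scipy, OpenCV 4.12 (cv2) and the standard library are available. Lean on these libraries where they do the work, as an engineer would, in place of code of your own. Each camera call takes 0.05 s, during which the arm holds its last target. There are 200 camera calls.

## Working session

There is one attempt and no reset: what is moved stays moved. The work goes in short steps, each a Python script; the robot and the scene stay as the last script left them, time stands still between calls to the robot, and variables do not carry over. Pictures are saved under pics/ and viewed, about 8 in all and at most 12, crops included, and the job is handed in when it is done.

```bash
mkdir -p pics; cat > h.py <<'E'
from bench import manip, effector, planner, optics
import numpy as np, cv2
def snap(name,fn,crop=None,s=1):
    c=optics.camera(name); im=c["color"]
    if crop: x0,y0,x1,y1=crop; im=im[y0:y1,x0:x1]
    if s!=1: im=cv2.resize(im,None,fx=s,fy=s,interpolation=cv2.INTER_CUBIC)
    cv2.imwrite("pics/"+fn,im); return c
def proj(c,p): return cv2.projectPoints(np.array(p,float).reshape(-1,3),c["rvec"],c["tvec"],c["mtx"],None)[0].reshape(-1,2)
def ray(c,uv):
    R=cv2.Rodrigues(np.array(c["rvec"],float))[0]; t=np.array(c["tvec"],float).reshape(3)
    d=R.T@np.linalg.inv(c["mtx"])@np.array([uv[0],uv[1],1.]); o=-R.T@t
    return o,d/np.linalg.norm(d)
def onplane(c,uv,z=None,y=None):
    o,d=ray(c,uv); k=(z-o[2])/d[2] if z is not None else (y-o[1])/d[1]
    return o+k*d
def st(): print("t",round(manip.get_clock(),2),"tcp",np.round(manip.get_tool_pos(),4),"F",np.round(manip.get_force(),1),"gap",round(manip.get_finger_gap(),3))
E
python3 - <<'E'
from h import *
for n in("side","top"):
    c=snap(n,n+"0.png"); print(n,np.round(ray(c,(320,200)),3))
st(); print(manip.get_tool_rot())
E
```

```text
side [[-0.21  -0.765  0.983]
 [ 0.535  0.573 -0.621]]
top [[ 1.940e-01  1.600e-02  1.709e+00]
 [ 1.800e-01  1.000e-03 -9.840e-01]]
t 0.1 tcp [0.2469 0.6275 0.2301] F [-0.5  0.  -0.6] gap 0.996
[-2.28364832e-04  1.86327951e-01  9.82487057e-01 -1.01249582e-03]
```

View pics/side0.png

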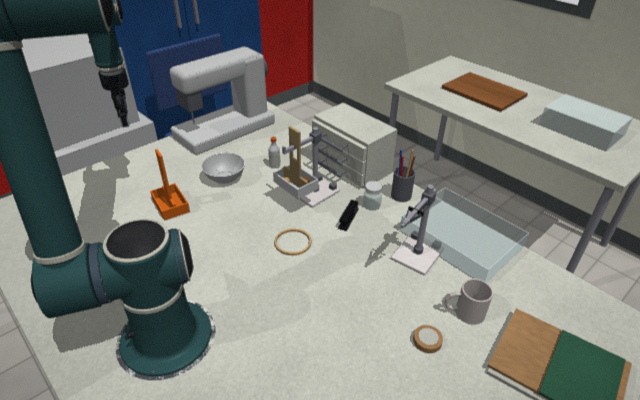

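View pics/top0.png

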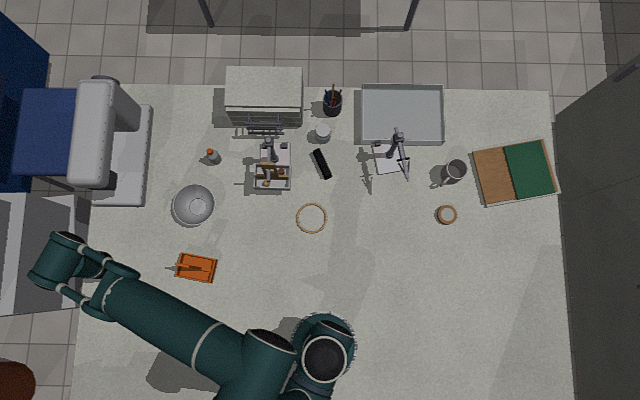

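The caddy hangs on the left (plain) stand, side px (295,170), top px (270,177). The latching stand is on the right, side (415,230), top (398,155), and it looks slightly yawed. I'll zoom in on both.

```bash
python3 - <<'E'
from h import *
a=cv2.imread("pics/top0.png"); 
l=cv2.resize(a[125:200,235:305],None,fx=5.7,fy=5.7,interpolation=cv2.INTER_CUBIC)
r=cv2.resize(a[120:195,355:425],None,fx=5.7,fy=5.7,interpolation=cv2.INTER_CUBIC)
cv2.imwrite("pics/topz.png",np.hstack([l,r]))
b=cv2.imread("pics/side0.png")
l=cv2.resize(b[120:215,265:350],None,fx=4.7,fy=4.7,interpolation=cv2.INTER_CUBIC)
r=cv2.resize(b[180:275,370:455],None,fx=4.7,fy=4.7,interpolation=cv2.INTER_CUBIC)
cv2.imwrite("pics/sidez.png",np.hstack([l,r]))
E
```

```text
(no output)
```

View pics/topz.png

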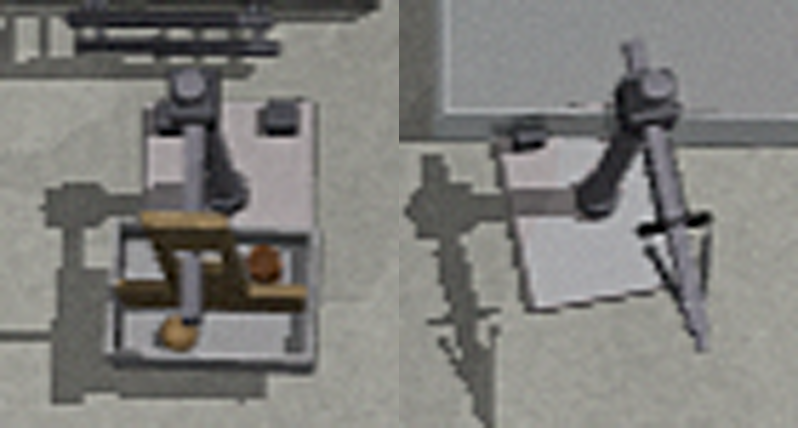

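View pics/sidez.png

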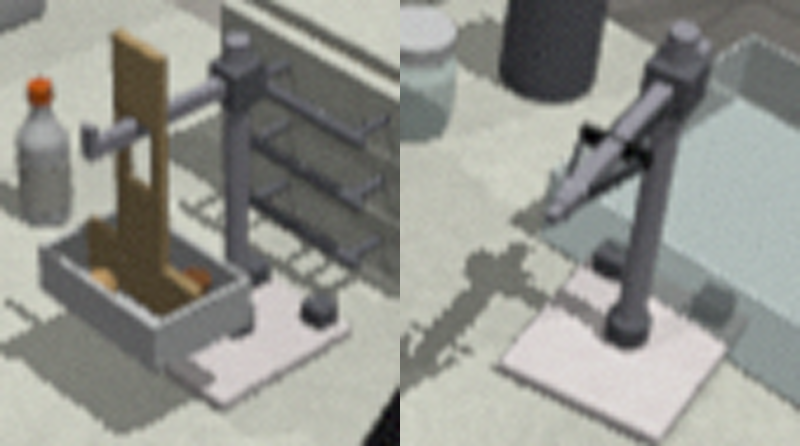

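```bash
cat > fit.py <<'E'
from h import *
from scipy.optimize import least_squares
T=optics.camera("top");S=optics.camera("side")
def tl(X,Y):return T,(235+(X+.5)/5.7-.5,125+(Y+.5)/5.7-.5)
def tr(X,Y):return T,(355+(X-399+.5)/5.7-.5,120+(Y+.5)/5.7-.5)
def sl(X,Y):return S,(265+(X+.5)/4.7-.5,120+(Y+.5)/4.7-.5)
def sr(X,Y):return S,(370+(X-400+.5)/4.7-.5,180+(Y+.5)/4.7-.5)
def W(p,l):
    c,s=np.cos(p[2]),np.sin(p[2]);return [p[0]+c*l[0]-s*l[1],p[1]+s*l[0]+c*l[1],l[2]]
def fit(name,pts,x0):
    f=lambda p:np.concatenate([proj(o[0],W(p,l(p)))[0]-o[1] for l,o in pts])
    r=least_squares(f,x0,loss="soft_l1"); J=r.jac
    sd=np.sqrt(np.diag(np.linalg.inv(J.T@J)))*max(.5,r.fun.std())
    print(name,np.round(r.x,4),"sd",np.round(sd,4));print(np.round(r.fun.reshape(-1,2),1).tolist());return r.x
latch=[(lambda p:(0,0,.25),tr(659,82)),(lambda p:(0,0,.25),sr(686,34)),
 (lambda p:(0,0,.014),sr(628,333)),(lambda p:(0,0,.014),tr(595,207)),
 (lambda p:(-p[4]-.072,0,p[3]-.006),sr(556,212)),(lambda p:(-p[4]-.072,0,p[3]),tr(703,345)),
 (lambda p:(-p[4],.0,p[3]),tr(675,225)),]
if __name__=="__main__":
    L=fit("latch",latch,[.75,-.15,.15,.225,.087])
    h=.042;C=[(lambda p:(0,0,.28),tl(185,217)),
     (lambda p:(0,.023,.28),sl(116,34)),(lambda p:(0,-.023,.28),sl(165,58)),
     (lambda p:(h,.062,.113),tl(120,224)),(lambda p:(h,-.062,.113),tl(317,229)),
     (lambda p:(-h,.062,.113),tl(107,357)),(lambda p:(-h,-.062,.113),tl(315,362)),
     (lambda p:(-h,.062,.113),sl(41,252)),(lambda p:(-h,-.062,.113),sl(156,325)),(lambda p:(h,-.062,.113),sl(249,287)),
     (lambda p:(-h,-.062,.075),sl(157,367))]
    C=fit("caddy",C,[.65,.15,0])
    P=[(lambda p:(0,0,.25),tl(188,78)),(lambda p:(0,0,.25),sl(238,38)),(lambda p:(-.128,0,.237),tl(190,316)),(lambda p:(-.128,0,.237),sl(93,128))]
    fit("plain",P,[.75,.15,0])
E
python3 fit.py
```

```text
latch [ 0.6769 -0.2359  0.1943  0.2203  0.0712] sd [0.0014 0.001  0.0111 0.0023 0.0021]
[[0.1, 1.0], [-0.1, -1.4], [-0.3, 0.1], [0.6, -0.8], [-0.5, 0.2], [0.2, -0.1], [0.4, -0.5]]
caddy [ 0.5678  0.1821 -0.0141] sd [0.0011 0.0011 0.016 ]
[[0.2, 0.8], [0.0, -1.3], [-0.4, -0.4], [-0.6, -0.4], [0.8, -0.2], [0.3, 0.1], [0.1, 0.3], [-0.5, -1.8], [-0.0, 0.5], [0.9, -2.1], [0.0, 1.4]]
plain [0.6549 0.1868 0.0415] sd [0.0014 0.0016 0.0181]
[[0.3, 1.1], [-0.0, -0.6], [0.5, -0.6], [-0.3, -0.8]]
```

```bash
cat >> h.py <<'E'
def q(psi):
    a=(psi+np.pi/2)/2; return [0.,float(np.cos(a)),float(np.sin(a)),0.]
E
python3 - <<'E'
from h import *
for psi in(0,np.pi,-np.pi): print(psi,planner.solve_ik([.568,.182,.36],q(psi+.01)),planner.solve_ik([.6,-.25,.23],q(psi+.194)))
p=manip.get_tool_pos(); manip.move_l([p[0],p[1],.36],speed=.25)
manip.reach([.568,.182,.36],q(.01)); st(); print(manip.get_tool_rot(),q(.01))
snap("side","s1.png",(250,80,410,200),4.9)
E
```

```text
0 [ 2.68326775e-01  6.33416125e-02  1.60240399e+00 -4.44089210e-16
  1.47584705e+00  2.58326775e-01] [-4.33108187e-01  2.17963216e-01  1.66270053e+00 -4.44089210e-16
  1.26092890e+00 -6.27108187e-01]
3.141592653589793 None [-4.33108187e-01  2.17963216e-01  1.66270053e+00 -4.44089210e-16
  1.26092890e+00  2.51448447e+00]
-3.141592653589793 None [-4.33108187e-01  2.17963216e-01  1.66270053e+00 -4.44089210e-16
  1.26092890e+00  2.51448447e+00]
t 2.85 tcp [0.5678 0.183  0.36  ] F [-0.2  0.2  0.7] gap 0.999
[-1.82377183e-04  7.03050087e-01  7.11140300e-01  1.28201397e-04] [0.0, 0.7035624231956371, 0.7106334615447568, 0.0]
```

View pics/s1.png

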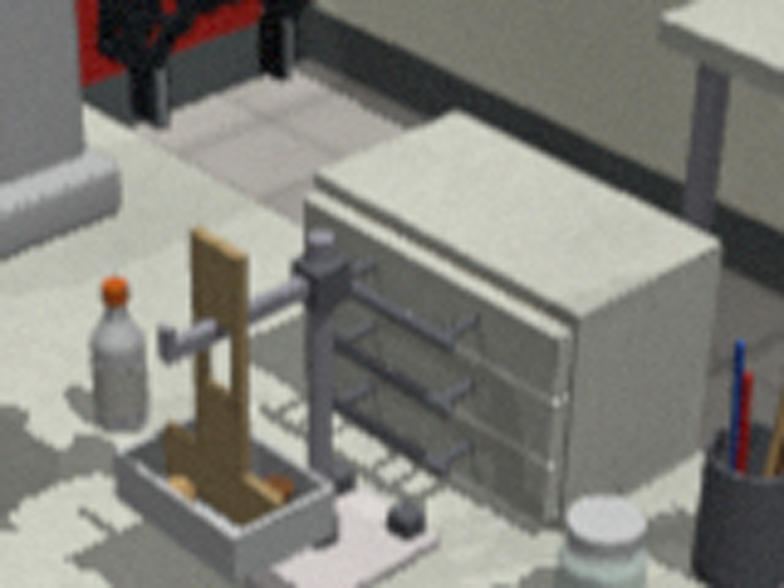

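The open fingers (crop px (150,115) and (280,70)) straddle the line above the board (220,240). I'll descend and grip.

```bash
python3 - <<'E'
from h import *
c=optics.camera("side"); print(proj(c,[.568,.183,.347]))
manip.move_l([.568,.182,.29],q(.01),speed=.15)
manip.move_l([.568,.182,.2335],q(.01),speed=.06); st()
effector.command_gripper(0.0,squeeze=90); st()
manip.move_l([.568,.182,.2555],speed=.05); manip.dwell(.3); st()
snap("side","s2.png",(250,80,410,200),4.9)
snap("top","t2.png",(220,110,320,210),4)
a=cv2.imread("pics/s2.png");b=cv2.imread("pics/t2.png")
cv2.imwrite("pics/c2.png",np.hstack([cv2.resize(a,(490,367)),b[:367,:310]]))
E
```

```text
[[293.58146549 107.70830588]]
t 4.66 tcp [0.5684 0.1821 0.2341] F [-0.  -0.4 -0.2] gap 1.0
t 5.35 tcp [0.5681 0.182  0.2337] F [ 0.5 -0.   0.7] gap 0.079
t 6.24 tcp [0.5678 0.1819 0.2551] F [ 0.1  1.  -3.9] gap 0.077
```

View pics/c2.png

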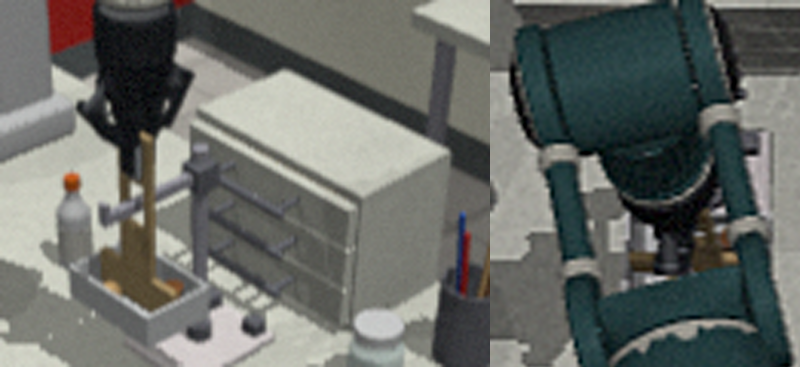

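Gripped and lifted off the bar (4 N load). Next I draw it out and carry it to the front of the latching hook.

```bash
python3 - <<'E'
from h import *
manip.move_l([.482,.178,.2555],speed=.08); st()
manip.move_l([.47,-.02,.2555],q(.10),speed=.15)
l=-(.0712+.072+.035); y=.1943
X=.6769+np.cos(y)*l; Y=-.2359+np.sin(y)*l
manip.move_l([X,Y,.2485],q(y),speed=.15); manip.dwell(.4); st()
print(manip.get_tool_rot(),q(y))
snap("side","s3.png",(335,160,465,260),6); snap("top","t3.png")
E
```

```text
t 7.57 tcp [0.4825 0.178  0.2556] F [ 0.9 -0.3 -3.2] gap 0.08
t 11.28 tcp [ 0.5021 -0.2702  0.2486] F [-0.6  0.9 -2.8] gap 0.08
[6.18601633e-05 6.35091955e-01 7.72436538e-01 8.06693699e-06] [0.0, 0.6351851091701453, 0.7723599401111574, 0.0]
```

View pics/s3.png

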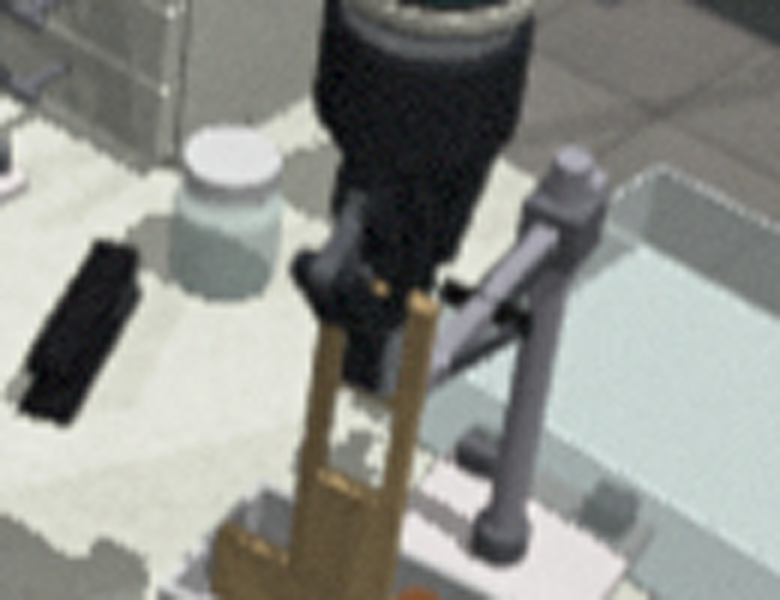

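The caddy is in front of the tip: board top at crop px (425,295), window lower edge (345,485), bar tip just behind (390,370). I'll overlay my model on this image to check the alignment.

```bash
python3 - <<'E'
from h import *
from fit import W
c=optics.camera("side"); im=cv2.imread("pics/s3.png")
def line(p,a,b,col):
    P=proj(c,[W(p,a),W(p,b)]); P=((P-[335,160]+.5)*6-.5).round().astype(int)
    cv2.line(im,tuple(map(int,P[0])),tuple(map(int,P[1])),col,1,cv2.LINE_AA)
L=(.6769,-.2359,.1943); h,r=.2203,.0712
for s in(-.005,.005):
  for z in(h,h-.012): line(L,(-r-.072,s,z),(-.02,s,z),(0,0,255))
  line(L,(-r-.072,s,h),(-r-.072,s,h-.012),(0,0,255))
line(L,(-r-.072,-.005,h),(-r-.072,.005,h),(0,0,255));line(L,(-r-.072,-.005,h-.012),(-r-.072,.005,h-.012),(0,0,255))
line(L,(-r,-.021,h),(-r,.021,h),(0,255,255))
for a in(-.009,.009): line(L,(0,a,.012),(0,a,.25),(0,0,255))
t=manip.get_tool_pos(); C=(t[0],t[1],.1943); e=t[2]-.0085
for a,b in(((-.014,0),(.014,0)),((-.014,-.05),(.014,-.05)),((-.014,0),(-.014,-.05)),((.014,0),(.014,-.05)),((-.023,.055),(.023,.055)),((-.023,.055),(-.023,-.08)),((.023,.055),(.023,-.08))):
  line(C,(-.004,a[0],e+a[1]),(-.004,b[0],e+b[1]),(0,255,0))
line(C,(.004,-.023,e+.055),(.004,-.023,e-.08),(255,255,0))
cv2.imwrite("pics/o3.png",im)
E
```

```text
(no output)
```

View pics/o3.png

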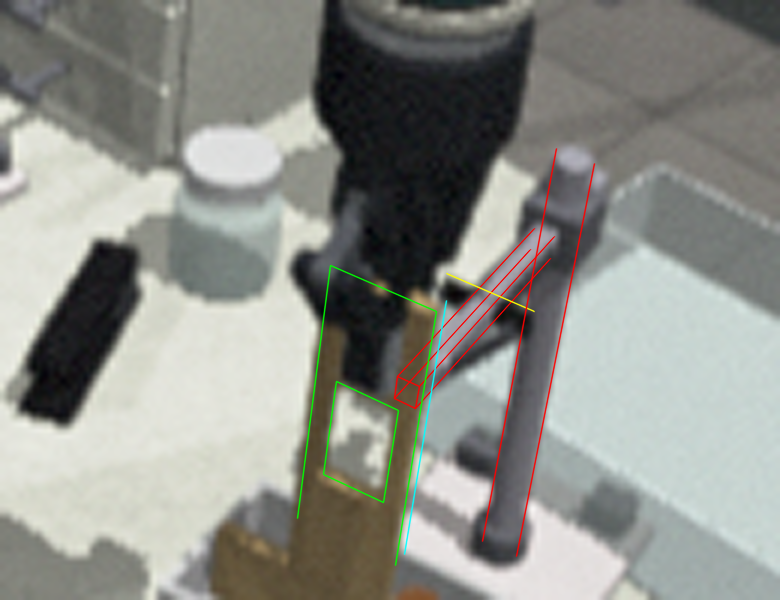

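The model matches to about 2 mm: the bar lies inside the window's width, and its tip is hidden behind the board's right strip as predicted. Next I thread the window over the tip in steps, watching force, and then lower.

```bash
cat >> h.py <<'E'
YAW=.1943; ORG=np.array([.6769,-.2359]); D=np.array([np.cos(YAW),np.sin(YAW)]); N=np.array([-D[1],D[0]])
def at(l,z,n=0.): p=ORG+D*l+N*n; return [float(p[0]),float(p[1]),z]
def fl():
    F=np.mean([np.array(manip.get_force()) for _ in range(3)],0); return F[:2]@D,F[:2]@N,F[2]
E
python3 - <<'E'
from h import *
print(np.round(fl(),1)); ok=True
for l in np.arange(-.172,-.1275,.006):
    manip.move_l(at(l,.2485),speed=.05); f=fl(); print(round(l,3),np.round(f,1))
    if f[0]<-4 or abs(f[1])>4: ok=False;break
if ok:
  for z in np.arange(.2465,.2260,-.0015):
    manip.move_l(at(l,z),speed=.03); manip.dwell(.1); f=fl(); print("z",round(z,4),np.round(f,1))
    if f[2]>0: break
st(); snap("side","s4.png",(335,160,465,260),6)
E
```

```text
[-1.1 -0.2 -3.9]
-0.172 [ 0.4  0.3 -3.5]
-0.166 [-0.1 -0.1 -3.2]
-0.16 [-0.   0.6 -3.1]
-0.154 [-0.8  0.5 -3.7]
-0.148 [-0.3 -0.1 -3.7]
-0.142 [ 0.2 -0.2 -3.2]
-0.136 [-0.4 -0.  -3.7]
-0.13 [ 0.7  0.4 -4.4]
z 0.2465 [-0.8  0.  -3.1]
z 0.245 [ 0.7 -1.3 -4.1]
z 0.2435 [ 0.5 -0.2 -3.1]
z 0.242 [-0.6  0.3 -2.8]
z 0.2405 [-0.  -0.5 -3.5]
z 0.239 [-0.3  0.2 -3.2]
z 0.2375 [ 1.  -0.4 -2.9]
z 0.236 [-0.3  0.2 -4.2]
z 0.2345 [ 0.7 -0.5 -3.1]
z 0.233 [-0.1  0.4 -3.3]
z 0.2315 [ 0.2 -0.1 -4.5]
z 0.23 [ 0.3 -0.8 -3.2]
z 0.2285 [ 0.2  0.3 -3.7]
z 0.227 [-1.2  0.6 -0.1]
t 18.57 tcp [ 0.5495 -0.2611  0.2276] F [-1.3  0.4 -0.1] gap 0.081
```

View pics/s4.png

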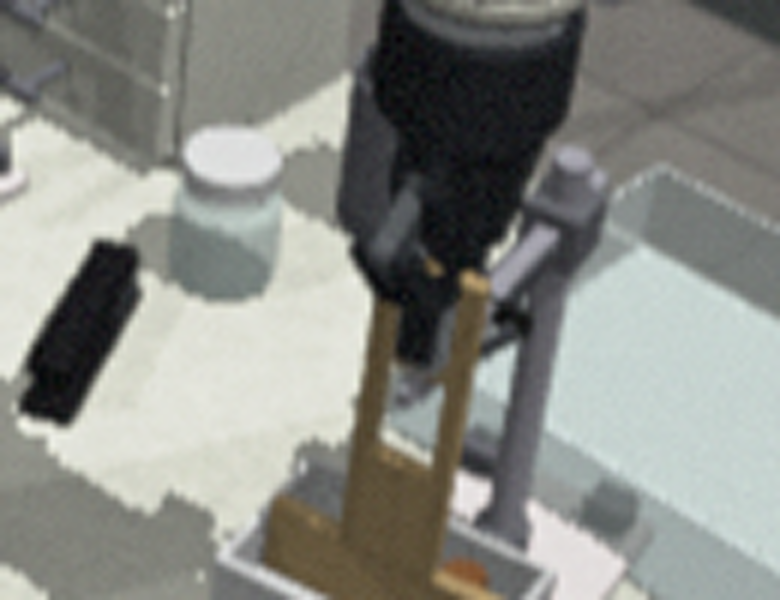

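The bar is through the window (tip at crop px (403,395)) and the weight is on the bar. Now I push in, watching the force.

```bash
python3 - <<'E'
from h import *
z=.2274; l=-.130; P=lambda:(np.array(manip.get_tool_pos()[:2])-ORG)@D
while l<-.064:
    l+=.004 if l<-.084 else .001
    manip.move_l(at(l,z),speed=.03); 
    if l>-.088: manip.dwell(.1)
    f=np.mean([fl(),fl(),fl()],0); print(round(l,4),round(P(),4),np.round(f,1))
    if f[0]<-11 or abs(f[1])>6: break
st(); snap("side","s5.png",(355,165,455,240),8)
E
```

```text
-0.126 -0.1257 [-1.5 -0.3  1.1]
-0.122 -0.1216 [-1.6 -1.   0.5]
-0.118 -0.1176 [-0.6 -0.4  0.3]
-0.114 -0.1136 [-1.3 -0.   1.3]
-0.11 -0.1096 [-2.   0.1  1.4]
-0.106 -0.1056 [-3.3  0.6  1.8]
-0.102 -0.1018 [-3.2 -1.1  2.7]
-0.098 -0.0979 [-3.3 -0.3  3.1]
-0.094 -0.094 [-4.8 -0.2  2.7]
-0.09 -0.0901 [-4.5  0.4  4.4]
-0.086 -0.0861 [-5.1 -0.2  4.3]
-0.082 -0.0821 [-4.6 -1.2  4. ]
-0.081 -0.0814 [-5.  -0.1  4.4]
-0.08 -0.0804 [-6.6 -0.   4.3]
-0.079 -0.0795 [-5.5  0.6  5.2]
-0.078 -0.0785 [-6.3 -0.4  4.8]
-0.077 -0.0776 [-7.   1.   4.8]
-0.076 -0.0769 [-6.9  0.4  5.5]
-0.075 -0.0762 [-8.4 -0.4  6.2]
-0.074 -0.0754 [-8.8 -0.   5.4]
-0.073 -0.0747 [-9.5  0.2  6.8]
-0.072 -0.074 [-9.4  0.2  6.6]
-0.071 -0.0732 [-11.1   0.6   6.5]
t 26.07 tcp [ 0.6051 -0.2501  0.2275] F [-11.   -1.6   6.5] gap 0.082
```

View pics/s5.png

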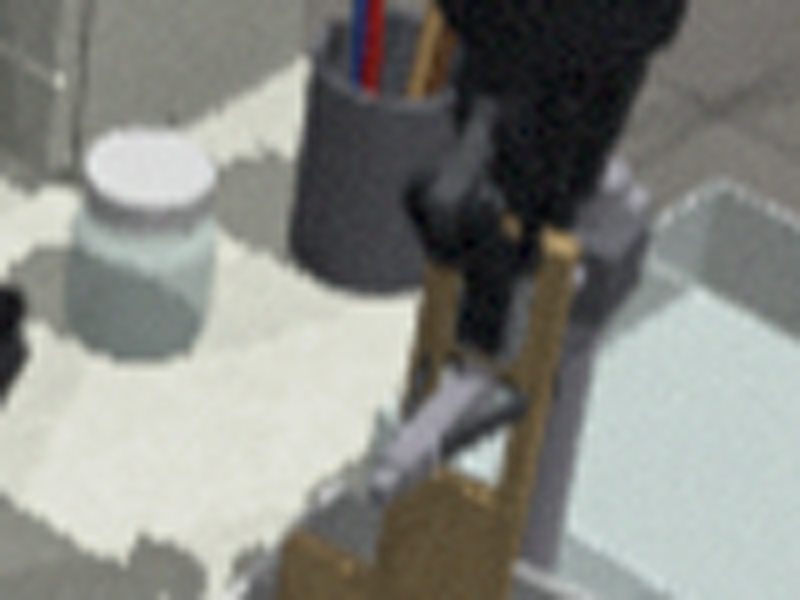

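The right keeper's end (522,400) and the dark left one (425,372) appear in front of the board, so they may have snapped out. I'll ease the vertical load and back off gently: if they have, the force will reverse within about 4 mm.

```bash
python3 - <<'E'
from h import *
P=lambda:(np.array(manip.get_tool_pos()[:2])-ORG)@D
F=lambda:np.mean([fl() for _ in range(4)],0)
l=-.071
for z in(.2270,.2278,.2283): 
    manip.move_l(at(l,z),speed=.02); manip.dwell(.1); print(z,round(P(),4),round(manip.get_tool_pos()[2],4),np.round(F(),1))
while l>-.084:
    l-=.001; manip.move_l(at(l,z),speed=.02); manip.dwell(.1); f=F(); print(round(l,4),round(P(),4),np.round(f,1))
    if f[0]>3.5: break
st(); snap("side","s6.png",(375,185,435,230),13)
E
```

```text
0.227 -0.0732 0.2274 [-11.    0.1   7.8]
0.2278 -0.0731 0.2276 [-10.3  -0.3   6.5]
0.2283 -0.0731 0.2277 [-10.4  -1.3   4.2]
-0.072 -0.0732 [-7.3 -0.1  3.9]
-0.073 -0.0733 [-5.4 -0.3  1.1]
-0.074 -0.0734 [-0.6 -0.8 -0.9]
-0.075 -0.0749 [ 0.4 -0.3 -1. ]
-0.076 -0.0755 [ 2.8 -0.4 -2.4]
-0.077 -0.0758 [ 5.5 -1.1 -3.5]
t 29.27 tcp [ 0.6025 -0.2504  0.2284] F [ 5.6 -0.  -3.5] gap 0.082
```

View pics/s6.png

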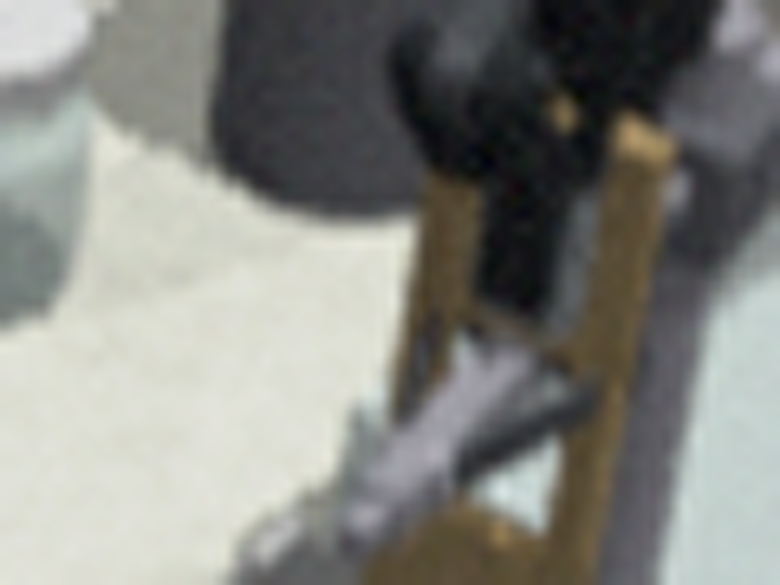

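The force reverses within 1 to 2 mm and the board won't come back, so it is trapped. Both keeper ends (590,395) and (425,360) lie over the board's front face. I'll go to a neutral, resting position, release partly and rise.

```bash
python3 - <<'E'
from h import *
F=lambda:np.mean([fl() for _ in range(4)],0)
manip.move_l(at(-.0748,.2276),speed=.02); manip.dwell(.2); print(np.round(F(),1))
z=.2276
while F()[2]<-1 and z>.2262:
    z-=.0004; manip.move_l(at(-.0748,z),speed=.02); manip.dwell(.1)
print(z,np.round(F(),1))
effector.command_gripper(0.3); st(); print(np.round(F(),1))
manip.move_l(at(-.0748,.30),speed=.06); manip.move_l(at(-.0748,.40),speed=.15); st()
q0=manip.get_qpos(); a=list(q0); a[0]+=.9; manip.movej(a); manip.dwell(.5); st()
snap("side","s7.png",(365,175,445,260),7); snap("top","t7.png",(350,115,430,200),7)
a=cv2.imread("pics/s7.png");b=cv2.imread("pics/t7.png")
cv2.imwrite("pics/c7.png",np.hstack([cv2.resize(a,(400,425)),cv2.resize(b,(400,425))]))
E
```

```text
[-2.6  0.6  2.3]
0.2276 [-2.6  0.6  2.3]
t 30.1 tcp [ 0.6037 -0.2503  0.2275] F [-0.3  0.6  0.5] gap 0.3
[-0.2  0.6  0.5]
t 32.27 tcp [ 0.6032 -0.2502  0.3988] F [-0.5 -0.8  0. ] gap 0.297
t 34.82 tcp [0.571  0.3168 0.3988] F [-0.4  0.8  0. ] gap 0.303
```

View pics/c7.png

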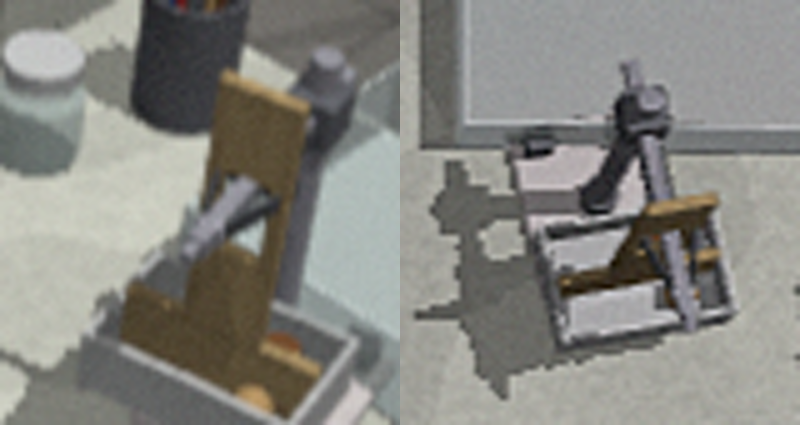

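The caddy hangs level with both keepers spread in front of the board. The ball (255,397) and spool (285,343) are in the tray, and the arm is clear. I'm handing in.

```bash
python3 - <<'E'
from h import *
manip.sign_off()
E
```

```text
the job is handed in; nothing more can be done
```

The caddy now hangs on the latching hook. I lifted it off the plain hook, carried it across without setting it down, slid it on until the keepers trapped it, released it and backed away. The job was handed in at about 35 s.

**Last checks**
- **Latch:** When I pulled back gently before letting go, the force reversed (+5.5 N) and the board would not come back. In the final picture it hangs level, and both keeper ends lie in front of the board.
- **Contents:** The ball and the spool are both in the tray.
- **Push force:** It peaked at about 11 N along the bar, with about 11 N pressing down on it. That is roughly 13 to 14 N on the wrist.
- **Arm:** It ended well clear, with no force on the tool.

**Did not match or not confirmed**
- **No snap in the readings:** There was no clear force drop when the keepers snapped out. I judged the latching from the pull-back and the pictures; I could not read the pad or keeper joints.
- **Extra push:** I pressed the pad a few millimetres further than needed, probably 4 to 6 mm instead of 2 to 4.
- **Pad reach:** My first camera estimate was 71 mm, just under the stated minimum of 73 mm. I went by the contact forces from there.
- **Bystanders:** I did not check each one individually, but nothing suggested that any was touched.

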